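Top up the bottle drawer and run the fill gauge over it

ROBOT

A 6-joint arm with a two-finger parallel gripper is mounted at the origin on the work surface. World frame = base frame: x ahead of the robot, y to its left, z up, the work surface at z = 0. Lengths are in m, angles in rad, forces in N, time in s.
With the tool pointing down it reaches from about 0.35 to 0.975 m from the base axis. Payload 4.9 kg.
Tool frame: the origin (TCP) lies at the very end of the fingers, on their centre line; the grasp point (between the pads) lies 19 mm behind it; z points along the fingers, y is the line along which they close (so a half turn about z gives the same grasp; the last joint's range is limited). The gripper opens to 85 mm and grips with 20 to 120 N. Pads are 22 mm wide; open, the fingers measure 114 mm over their backs; the gripper's body (76 mm by 85 mm) begins 54 mm behind the grasp point. The pads swing forward as they close: fully open they stand 13 mm farther back than shut.
Start: joints at [-1.413, 0.053, 1.613, -0, 1.476, -0.119], TCP at [0.171, -0.601, 0.231] pointing down, gripper open.
Joint ranges: [-3.01, 3.01], [-1.01, 2.22], [0.06, 2.58], [-1.02, 4.17], [0.09, 2.62], [-3.14, 3.14]. Speed limits (rad/s): [2.57, 2.57, 3.14, 3.14, 3.14, 3.14].

INTERFACE

Orientations are given as a unit quaternion [w, x, y, z].
In Python, from workcell import manip gives the robot as it stands. The module is installed in compiled form; this text tells all that it offers.
- The arm moves only by the shell command python3 -m inch 'ROWS' [OPENING]. ROWS is JSON, a list of rows, each an object of numbers: "dx", "dy", "dz": the shift along the tool's x, y, z in mm; "turn": the turn about the tool's z in rad. A call has 1 to 10 rows; each row is the pose to reach, as a shift and turn from the pose commanded when the call began, along the tool's axes at that moment; what a row does not reach only later rows make up. A row lasts 1/8 s, in which the tool goes at most 62.5 mm and 10.7 degrees, less where a joint would pass 70% of its speed; a pose out of reach is approached as far as the arm can. A call with a gripper value outside its range is refused whole. OPENING is the closure, from -1 (fully open) to 1 (shut), set as the call begins (- or left out, the last holds). The fingers move at their own pace and stop on an object; the grip force is fixed at half the most. Time passes only in rows, so rows that repeat a pose let the fingers close. It gives the time, the measured TCP pose, the force, the opening and the grip force at its end, in the units of the state.
- manip.sense(): the state, without advancing time (a new reading comes with each control period).
- manip.capture(name): name is "scene" or "top" or "wrist"; returns a dict with "image" (384x512x3 uint8, red, green, blue), "fx", "fy", "cx", "cy" (pixels), "k1" (the pictures are not rectified: a ray, as slopes to the right and down, at radius r is drawn at 1 + k1 r^2 times it, then the intrinsics apply), "R" (3x3) and "t" (3): a world point X has camera coordinates R X + t. Camera axes: x right, y down, z forward; pixel columns grow to the right and rows downward; lengths in m; the calibration is good to about 2 mm. A picture is of the moment at which its call begins. There is no depth.
- manip.sign_off(): hands the job in; it is judged then, once.
The state is a dict: "time_s": time; "qpos": joint angles; "joint_vel": joint speeds; "joint_torque": joint torques, N m; "position": TCP position; "tool_rot": TCP orientation; "force": force on the tool from outside, world axes, zero at the start; "wrist_torque": the same for the moment, N m; "finger_gap": opening from 0.0 (shut) to 1.0 (fully open); "grasp_force": force on a finger pad.
Only numpy, scipy, OpenCV 4.12 (cv2) and the standard library are available. Lean on these libraries where they do the work, as an engineer would, in place of code of your own. Each camera call takes 0.05 s, during which the arm holds its last target. There are 200 camera calls.

TASK

Fill the one empty place in the sloping drawer box with the bottle from the counter that is short enough to stay below the box's rim: stand it in there, cap up like its neighbours, right down on the box floor, and let go. Then slide the gauge bar along the rim over all the bottles to its stop at the other end of the box, to check that nothing sticks up, and leave it there. Leave the other bottles, the tray, the mortar and the carton where they are.

Things in the scene. Friction and masses are not known exactly. Their poses are not given: they have to be found in the camera images.
- drawer_box: Grey plastic box, fixed on a low stand, tilted 28 deg so that its open top leans to the robot; yaw varies. Outside 76 (x) x 350 (y) x 99 mm (z), walls and floor 5 mm. Origin: centre of its underside. Own axes: z square to its floor, out of the open top; y along its length, level; x up the slope, away from the robot. Rails stick out 50 mm past its +y end.
- box_rim (a point): Middle of the box's open top, at rim height (drawer_box z = 99 mm). Inside, the floor is at z = 5 mm and holds one row of five places at y = 136, 68, 0, -68, -136 mm (x = 0), each 66 x 65 mm, parted by black dividers 3 mm thick that reach only z = 35 mm.
- gap: Thin black rubber disc, 52 mm across, 1 mm thick (look only), on the inner floor of the one empty place: this may be any of the three middle places. Origin: on the box's inner floor at the centre of the place; z square to the floor like drawer_box.
- short_bottle: White bottle, 88 mm tall, standing loose on the counter left or right of the box; it is the one that fits below the rim. Body 58 mm across and 52 mm high; on it a neck and cap 36 mm across that take up the top 36 mm, to be gripped there. 0.11 to 0.22 kg. Origin: centre of its foot, z up through the cap.
- short_bottle_top (a point): Centre of the top of the short bottle's cap, 88 mm above its foot.
- tall_bottle: Like the short bottle, also with a cap 36 mm across, but 130 mm tall: too tall for the box. Stands on the counter on the other side; not to be moved. Origin: centre of its foot.
- gauge (a joint): How far the gauge bar has slid along the rails, in m: 0 at the +y end of the drawer box, 0.37 at its stop at the -y end. It starts between 0 and 0.02, beside the box, clear of all bottles. It slides with about 1.5 N of friction, stays where it is left, and is stopped by anything that stands up above the rim.
- gauge_grip (a point): Point in the black upright grip of the gauge bar, a block 36 x 20 x 45 mm along drawer_box x, y, z; its top is 18 mm above this point along drawer_box z, its foot 27 mm below. It stands on the middle of the bar, an aluminium strip 94 x 24 x 6 mm lying across the box with its underside 2 mm above the rim, sliding along drawer_box y.
- packed1: One of four bottles already standing in the box, of the same shape and size as the short bottle (88 mm, tops 6 mm below the rim). Loose. Origin: centre of its foot.
- packed2: One of four bottles already standing in the box, of the same shape and size as the short bottle (88 mm, tops 6 mm below the rim). Loose. Origin: centre of its foot.
- packed3: One of four bottles already standing in the box, of the same shape and size as the short bottle (88 mm, tops 6 mm below the rim). Loose. Origin: centre of its foot.
- packed4: One of four bottles already standing in the box, of the same shape and size as the short bottle (88 mm, tops 6 mm below the rim). Loose. Origin: centre of its foot.
- packed1_top (a point): Centre of the top of packed1's cap.
- packed2_top (a point): Centre of the top of packed2's cap.
- packed3_top (a point): Centre of the top of packed3's cap.
- packed4_top (a point): Centre of the top of packed4's cap.
- tray: Low steel tray 100 x 150 x 16 mm on the counter between robot and box; not to be moved. Origin: centre of its underside.
- mortar: White ceramic mortar cup, 96 mm across, 75 mm high; not to be moved. Origin: centre of its underside.
- cartons: Carton 90 x 140 x 45 mm lying on the counter; not to be moved. Origin: centre of its underside.
Things that resemble listed ones, but are neither listed nor needed, are in the scene too. What is shaped like the packed3 but blue or purple is not meant.

How it is judged:
By the outcome, as a careful person would: the job done as asked, in the order asked, and still so for the second after the job is handed in, with the robot touching nothing.
It also fails if it takes over 51 s, if anything falls off the work surface, if the arm or the gripper's body presses on something with over 40 N, if the wrist force passes 120 N, or if a joint passes its speed limit or range.

## Working session

There is one attempt and no reset: what is moved stays moved. The work goes in short steps, Python scripts to look and compute and a shell command to move; the robot and the scene stay as the last step left them, time stands still between calls to the robot, and variables do not carry over. Pictures are saved under pics/ and viewed, at most 10 in all, crops included, and the job is handed in when it is done.

```bash
mkdir -p pics; python3 - <<'E'
from workcell import manip
import cv2,pickle
for n in("scene","top"):
    c=manip.capture(n);pickle.dump(c,open(n+".pkl","wb"))
    cv2.imwrite(f"pics/{n}1.png",c["image"][:,:,::-1]); print(n,{k:c[k] for k in c if k!="image"})
print(manip.sense())
E
```

```text
scene {'fx': 366.28861802500626, 'fy': 366.28861802500626, 'cx': 253.06601918548242, 'cy': 194.2686234881386, 'k1': -0.11536969548347221, 'R': array([[-0.58551906,  0.81064956, -0.00383574],
       [ 0.44101707,  0.31456219, -0.84056801],
       [-0.68019951, -0.49386022, -0.54169245]]), 't': array([ 0.3198723 , -0.14105941,  1.59975938])}
top {'fx': 404.66718930710215, 'fy': 404.66718930710215, 'cx': 252.97396602445693, 'cy': 193.9826602869657, 'k1': -0.06477535318730743, 'R': array([[ 0.00656084, -0.99997511,  0.00259444],
       [-0.98309603, -0.00692479, -0.18295967],
       [ 0.18297308, -0.00135021, -0.983117  ]]), 't': array([-0.01315466,  0.58779693,  1.09078718])}
{'time_s': 0.1, 'qpos': array([-1.41298308e+00,  5.33149892e-02,  1.61411103e+00, -1.05238810e-05,
        1.47600841e+00, -1.18995021e-01]), 'joint_vel': array([ 0.00114092, -0.0024279 , -0.00335006, -0.00104443, -0.00010741,
        0.00075539]), 'joint_torque': array([ 6.47475772e-04, -3.94903100e+01, -3.71365786e+01, -1.44119854e-04,
        3.88187109e-03, -1.29580391e-05]), 'position': array([ 0.1707183 , -0.60066404,  0.23019826]), 'tool_rot': array([-9.20614291e-04,  9.90436938e-01,  1.37963126e-01, -2.31093972e-05]), 'force': array([ 0.45296841, -0.19772817,  0.34797276]), 'wrist_torque': array([ 0.01228811, -0.0093071 , -0.02596238]), 'grasp_force': 0.0, 'finger_gap': 1.0016948153341974}
```

View pics/scene1.png

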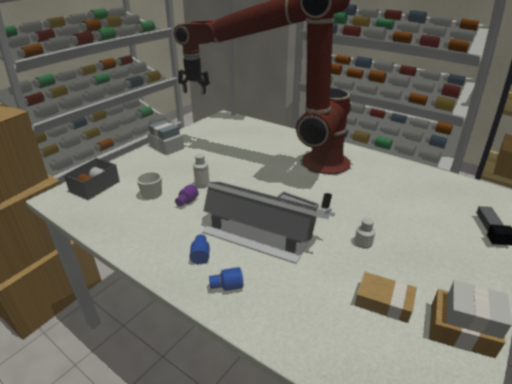

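View pics/top1.png

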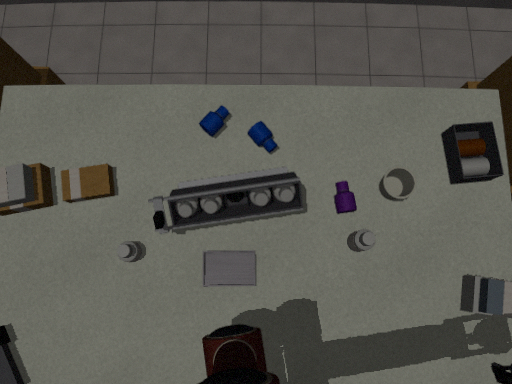

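Top view: box with the gap (black disc) at about (236,198), gauge grip at (158,218), white bottles at (128,251) and (364,240). In the scene view the same bottles are at (366,233) and (201,170). The +y one (top 128,251 / scene 366,233) looks squat, so it is the short one. The blue and purple bottles are decoys. Next is an enlarged crop to confirm this.

```bash
python3 - <<'E'
import cv2,numpy as np,pickle
a=cv2.imread("pics/scene1.png")[145:250,185:395];b=cv2.imread("pics/top1.png")[165:265,112:322]
f=lambda i:cv2.resize(i,None,fx=2.9,fy=2.9,interpolation=cv2.INTER_CUBIC)
o=np.vstack([f(a),f(b)]);o=cv2.convertScaleAbs(o,alpha=1.5)
cv2.imwrite("pics/crop1.png",o);print(o.shape)
E
```

```text
(594, 609, 3)
```

View pics/crop1.png

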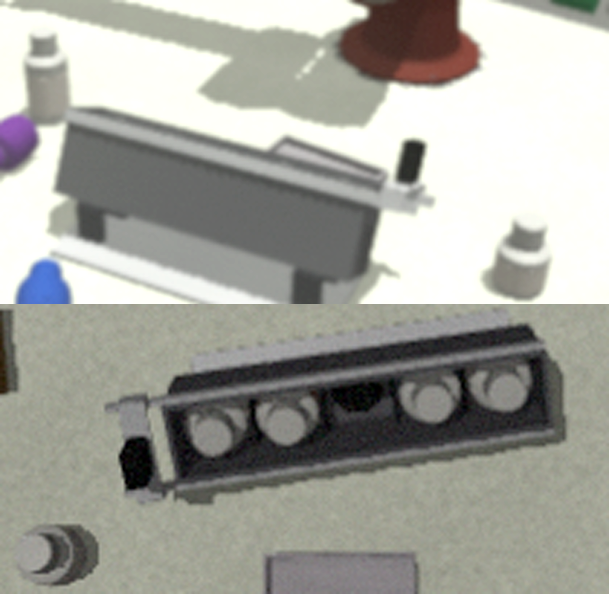

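```bash
cat > h.py <<'E'
import numpy as np,cv2
def ray(c,u,v):
    K=np.array([[c["fx"],0,c["cx"]],[0,c["fy"],c["cy"]],[0,0,1]])
    p=cv2.undistortPoints(np.array([[[u,v]]],float),K,np.array([c["k1"],0,0,0.]))[0,0]
    d=c["R"].T@np.array([p[0],p[1],1]);return -c["R"].T@c["t"],d/np.linalg.norm(d)
def plane(c,u,v,z):
    o,d=ray(c,u,v);return o+d*(z-o[2])/d[2]
def tri(c1,p1,c2,p2):
    o1,d1=ray(c1,*p1);o2,d2=ray(c2,*p2)
    s=np.linalg.lstsq(np.c_[d1,-d2],o2-o1,rcond=None)[0]
    a,b=o1+s[0]*d1,o2+s[1]*d2;return (a+b)/2,np.linalg.norm(a-b)
def proj(c,X):
    x=c["R"]@X+c["t"];x=x[:2]/x[2];r=x@x;x=x*(1+c["k1"]*r);return x[0]*c["fx"]+c["cx"],x[1]*c["fy"]+c["cy"]
E
python3 - <<'E'
import pickle,numpy as np
from h import *
np.set_printoptions(precision=4,suppress=True)
S=pickle.load(open("scene.pkl","rb"));T=pickle.load(open("top.pkl","rb"))
s=lambda x,y:(185+x/2.9,145+y/2.9)
t=lambda x,y:(112+x/2.9,165+(y-304.5)/2.9)
print("camT",-T["R"].T@T["t"])
print("grip ctr",tri(S,s(411,163),T,t(135,463)))
print("rear -y corner",tri(S,s(72,108),T,t(547,345)))
print("cap",tri(S,s(529,221),T,t(35,553)),plane(T,*t(35,553),.088),plane(S,*s(529,221),.088))
caps=[(213,430),(287,420),(431,398),(503,387)]
for z in(.12,.14,.16,.18):
    P=np.array([plane(T,*t(*p),z) for p in caps]);d=P[0]-P[3]
    print(z,P.mean(0),np.linalg.norm(d),np.arctan2(-d[0],d[1]),P[0],P[3])
for z in (.05,.07):print("disc",z,plane(T,*t(358,397),z))
E
```

```text
camT [ 0.3784 -0.0076  1.1799]
grip ctr (array([0.5003, 0.2314, 0.1573]), np.float64(0.0004993807838191671))
rear -y corner (array([ 0.6084, -0.1299,  0.1494]), np.float64(0.008076267208428141))
cap (array([0.4236, 0.3391, 0.084 ]), np.float64(0.0015392281725296235)) [0.4238 0.3371 0.088 ] [0.4286 0.3411 0.088 ]
0.12 [0.5565 0.0367 0.12  ] 0.26860146324978373 0.1564709046508211 [0.5358 0.1697 0.12  ] [ 0.5777 -0.0957  0.12  ]
0.14 [0.5532 0.0358 0.14  ] 0.26353326572255403 0.15647090465082084 [0.5329 0.1663 0.14  ] [ 0.5739 -0.094   0.14  ]
0.16 [0.5498 0.035  0.16  ] 0.25846506819532433 0.15647090465082095 [0.5299 0.163  0.16  ] [ 0.5702 -0.0923  0.16  ]
0.18 [0.5464 0.0342 0.18  ] 0.2533968706680947 0.15647090465082109 [0.5269 0.1596 0.18  ] [ 0.5664 -0.0907  0.18  ]
disc 0.05 [0.5799 0.0405 0.05  ]
disc 0.07 [0.5763 0.0396 0.07  ]
```

Confirmed: scene (366,233) / top (128,251) is the squat one, cap at about (0.426, 0.339, 0.086), which matches 88 mm. Tall one is at scene (201,170). The box has yaw ≈ 0.156 and its underside centre is near (0.595, 0.043, 0.043); the gap is the middle place. I'll move to a point above the short bottle and look again with the wrist camera.

```bash
python3 -m inch '[{"dx":453,"dy":-392,"dz":-40,"turn":0.12},{"dx":453,"dy":-392,"dz":-40,"turn":0.12},{"dx":453,"dy":-392,"dz":-40,"turn":0.12},{"dx":453,"dy":-392,"dz":-40,"turn":0.12},{"dx":453,"dy":-392,"dz":-40,"turn":0.12},{"dx":453,"dy":-392,"dz":-40,"turn":0.12},{"dx":453,"dy":-392,"dz":-40,"turn":0.12},{"dx":453,"dy":-392,"dz":-40,"turn":0.12},{"dx":453,"dy":-392,"dz":-40,"turn":0.12},{"dx":453,"dy":-392,"dz":-40,"turn":0.12}]'
cat >> h.py <<'E'
def go(s,X,yaw=None):
    from scipy.spatial.transform import Rotation as Ro
    q=s["tool_rot"];R=Ro.from_quat([q[1],q[2],q[3],q[0]]).as_matrix()
    y=np.arctan2(R[1,0],R[0,0])
    print("yaw",round(y,4),"tilt",np.round(R[:,2],3),"pos",np.round(s["position"],4),"-> d mm",np.round(1000*R.T@(np.array(X)-s["position"]),1),"turn",None if yaw is None else round(y-yaw,3))
E
python3 - <<'E'
from h import *
from workcell import manip
s=manip.sense();go(s,(.42,.33,.22),.156);print(s["time_s"],s["qpos"])
E
```

```text
time_s: 1.35
position: [0.5002, -0.0977, 0.2711]
tool_rot: [-0.0, 0.997, 0.08, -0.0]
force: [0.8, 0.5, 0.1]
finger_gap: 1.002
grasp_force: 0.0
yaw 0.1593 tilt [-0.  0. -1.] pos [ 0.5002 -0.0977  0.2711] -> d mm [ -11.3 -435.    51.2] turn 0.003
1.35 [-3.39200913e-01 -2.48231574e-01  1.82730914e+00  2.25504050e-04
  1.56287505e+00  1.07233342e+00]
```

```bash
python3 -m inch '[{"dy":-60,"dz":-40},{"dy":-120,"dz":-80},{"dy":-140,"dz":-100},{"dy":-140,"dz":-100}]'
python3 - <<'E'
from workcell import manip
import cv2,pickle
c=manip.capture("wrist");pickle.dump((c,manip.sense()),open("w1.pkl","wb"))
cv2.imwrite("pics/w1.png",cv2.convertScaleAbs(c["image"][:,:,::-1],alpha=1.4)); print({k:c[k] for k in c if k!="image"})
E
```

```text
{'fx': 313.83155139418926, 'fy': 313.83155139418926, 'cx': 253.5978722660181, 'cy': 192.05397881758321, 'k1': -0.02205219929711261, 'R': array([[ 1.59308445e-01, -9.87228437e-01, -9.12948837e-04],
       [-9.52604168e-01, -1.53963781e-01,  2.62374643e-01],
       [-2.59164270e-01, -4.09288175e-02, -9.64965654e-01]]), 't': array([-0.17625784,  0.41678471,  0.54292822])}invalid input at $[0]: expected keys dx, dy, dz, turn
```

View pics/w1.png

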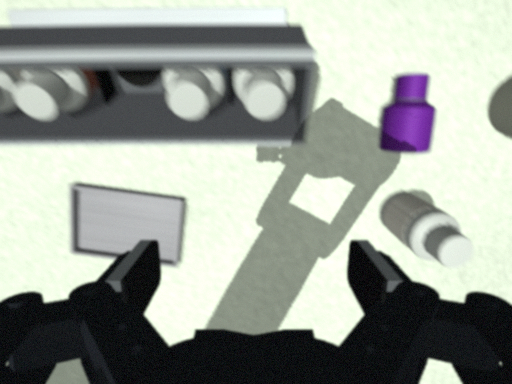

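```bash
python3 -m inch '[{"dx":0,"dy":-62,"dz":0,"turn":0.003},{"dx":0,"dy":-124,"dz":0,"turn":0.003},{"dx":0,"dy":-150,"dz":0,"turn":0.003},{"dx":0,"dy":-150,"dz":0,"turn":0.003}]'
python3 - <<'E'
from h import *
from workcell import manip
import pickle
c,_=pickle.load(open("w1.pkl","rb"))
xh=np.array([np.cos(.158),np.sin(.158)]);yh=np.array([-xh[1],xh[0]])
def o(u,v,x,y,z,n):
    Z=.043+x*.4695+z*.8829;P=plane(c,u,v,Z)[:2]
    print(n,P,"origin",P-xh*(x*.8829-z*.4695)-(yh*y if y is not None else 0))
o(305,142,-.038,-.175,.099,"front -y")
o(316,48,.038,-.175,.099,"rear -y")
o(265,100,-.004,-.136,.093,"cap4");o(190,98,-.004,-.068,.093,"cap3");o(38,101,-.004,.068,.093,"cap2")
c=manip.capture("wrist");s=manip.sense();pickle.dump((c,s),open("w2.pkl","wb"))
cv2.imwrite("pics/w2.png",cv2.convertScaleAbs(c["image"][:,:,::-1],alpha=1.4));go(s,(.426,.338,.17),.158)
E
```

```text
time_s: 1.9
position: [0.4754, 0.0491, 0.2709]
tool_rot: [0.0, 0.997, 0.078, -0.0]
force: [-0.4, 0.3, -0.0]
finger_gap: 1.0
grasp_force: 0.0
front -y [ 0.54156059 -0.14103509] origin [0.59305932 0.04437741]
rear -y [ 0.6178593  -0.12859645] origin [0.60309344 0.04625824]
cap4 [ 0.5732489  -0.09644944] origin [0.59845742 0.04528237]
cap3 [ 0.56436167 -0.03014688] origin [0.60026955 0.04443195]
cap2 [0.54062909 0.10561903] origin [0.59793568 0.04589188]
yaw 0.1553 tilt [-0.    -0.001 -1.   ] pos [0.4757 0.048  0.2709] -> d mm [  -4.2 -294.2  100.8] turn -0.003
```

View pics/w2.png

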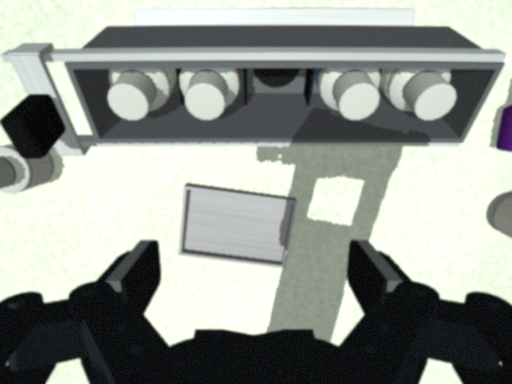

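```bash
python3 -m inch '[{"dx":-20,"dy":-62,"dz":0,"turn":0},{"dx":-40,"dy":-124,"dz":0,"turn":0},{"dx":-60,"dy":-186,"dz":0,"turn":0},{"dx":-64,"dy":-240,"dz":20,"turn":0},{"dx":-64,"dy":-294,"dz":40,"turn":0},{"dx":-64,"dy":-294,"dz":40,"turn":0},{"dx":-64,"dy":-294,"dz":40,"turn":0}]'
python3 - <<'E'
from h import *
from workcell import manip
import pickle
c=manip.capture("wrist");s=manip.sense();pickle.dump((c,s),open("w3.pkl","wb"))
cv2.imwrite("pics/w3.png",cv2.convertScaleAbs(c["image"][:,:,::-1],alpha=1.4));go(s,(.426,.338,.17),.156)
print(proj(c,np.array([.426,.338,.088])))
E
```

```text
time_s: 2.82
position: [0.3685, 0.3276, 0.2312]
tool_rot: [0.0, 0.997, 0.076, -0.0]
force: [-0.4, 0.8, -0.1]
finger_gap: 0.996
grasp_force: 0.0
yaw 0.1517 tilt [ 0.001 -0.    -1.   ] pos [0.3688 0.3274 0.2317] -> d mm [58.1 -1.9 61.7] turn -0.004
(np.float64(251.47762381054218), np.float64(116.11765770555282))
```

View pics/w3.png

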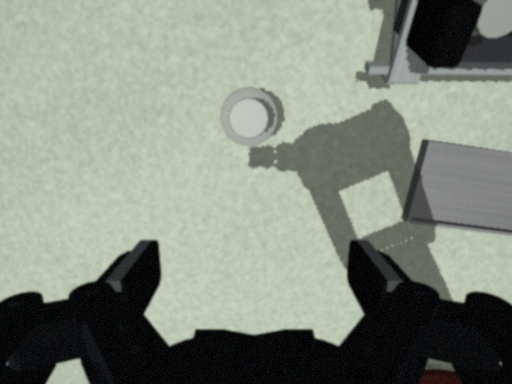

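The bottle's cap is at (248,118), about 3 px from the prediction, so the position holds. Next I descend and grip.

```bash
python3 -m inch '[{"dx":56,"dy":-6,"dz":0,"turn":-0.004},{"dx":56,"dy":-6,"dz":60,"turn":-0.004},{"dx":56,"dy":-6,"dz":120,"turn":-0.004},{"dx":56,"dy":-6,"dz":160,"turn":-0.004},{"dx":56,"dy":-6,"dz":177,"turn":-0.004},{"dx":56,"dy":-6,"dz":177,"turn":-0.004}]' && python3 -m inch '[{"dx":0,"dy":0,"dz":0,"turn":0},{"dx":0,"dy":0,"dz":0,"turn":0},{"dx":0,"dy":0,"dz":0,"turn":0},{"dx":0,"dy":0,"dz":0,"turn":0},{"dx":0,"dy":0,"dz":0,"turn":0},{"dx":0,"dy":0,"dz":0,"turn":0}]' 1
```

```text
time_s: 3.62
position: [0.4228, 0.3421, 0.0544]
tool_rot: [0.0, 0.997, 0.078, -0.0]
force: [-0.7, -0.2, 0.7]
finger_gap: 1.0
grasp_force: 0.0
time_s: 4.38
position: [0.4232, 0.3436, 0.0559]
tool_rot: [-0.0, 0.997, 0.079, 0.001]
force: [-0.1, -2.6, 5.5]
finger_gap: 0.404
grasp_force: 59.1
```

Gripped: the gap of 0.404 (about 34 mm) matches the 36 mm cap. The tool can't tilt, so I'll pivot the bottle in the pads by pressing its body against the outer edge of the box's rear rim. First I lift it and carry it behind the rim.

```bash
python3 -m inch '[{"dx":0,"dy":0,"dz":-60,"turn":0},{"dx":0,"dy":0,"dz":-120,"turn":0},{"dx":0,"dy":0,"dz":-180,"turn":0},{"dx":0,"dy":0,"dz":-210,"turn":0},{"dx":20,"dy":50,"dz":-210,"turn":0},{"dx":50,"dy":100,"dz":-210,"turn":0},{"dx":80,"dy":150,"dz":-210,"turn":0},{"dx":110,"dy":200,"dz":-210,"turn":0},{"dx":140,"dy":250,"dz":-210,"turn":0},{"dx":166,"dy":300,"dz":-210,"turn":0}]' && python3 - <<'E'
from h import *
from workcell import manip
go(manip.sense(),(.6375,.051,.186),.156)
E
```

```text
time_s: 5.62
position: [0.6339, 0.0715, 0.2634]
tool_rot: [-0.0, 0.997, 0.079, -0.001]
force: [-0.1, 1.2, -1.0]
finger_gap: 0.405
grasp_force: 60.4
yaw 0.1579 tilt [-0.001  0.    -1.   ] pos [0.6339 0.0715 0.2634] -> d mm [ 0.4 20.8 77.4] turn 0.002
```

```bash
python3 -m inch '[{"dx":0,"dy":21,"dz":40,"turn":0.002},{"dx":0,"dy":21,"dz":77,"turn":0.002},{"dx":-5,"dy":21,"dz":77,"turn":0.002},{"dx":-12,"dy":21,"dz":77,"turn":0.002},{"dx":-18,"dy":21,"dz":77,"turn":0.002},{"dx":-24,"dy":21,"dz":77,"turn":0.002},{"dx":-30,"dy":21,"dz":77,"turn":0.002}]' && python3 -m inch '[{"dx":-5,"dy":0,"dz":0,"turn":0},{"dx":-10,"dy":0,"dz":0,"turn":0},{"dx":-16,"dy":0,"dz":0,"turn":0},{"dx":-22,"dy":0,"dz":0,"turn":0},{"dx":-22,"dy":0,"dz":0,"turn":0}]' && python3 - <<'E'
from h import *
from workcell import manip
s=manip.sense();go(s,(.6,.05,.25),.156)
A=manip.capture("scene")["image"][100:270,150:390,::-1]
B=manip.capture("wrist")["image"][:,:,::-1]
o=np.vstack([cv2.resize(A,None,fx=2,fy=2,interpolation=2)[:, :480],cv2.resize(B,(320,240))[:, :] if 0 else cv2.copyMakeBorder(cv2.resize(B,(320,240)),0,0,0,160,0)])
cv2.imwrite("pics/p1.png",cv2.convertScaleAbs(o,alpha=1.4))
E
```

```text
time_s: 6.5
position: [0.6107, 0.0475, 0.1916]
tool_rot: [0.001, 0.997, 0.078, 0.007]
force: [5.1, -1.2, 2.5]
finger_gap: 0.404
grasp_force: 60.0
time_s: 7.12
position: [0.5896, 0.0443, 0.1933]
tool_rot: [0.001, 0.997, 0.078, 0.008]
force: [6.4, 0.4, 5.1]
finger_gap: 0.404
grasp_force: 61.6
yaw 0.156 tilt [ 0.016  0.    -1.   ] pos [0.5896 0.0443 0.1933] -> d mm [ 12.   -3.9 -56.5] turn 0.0
```

View pics/p1.png

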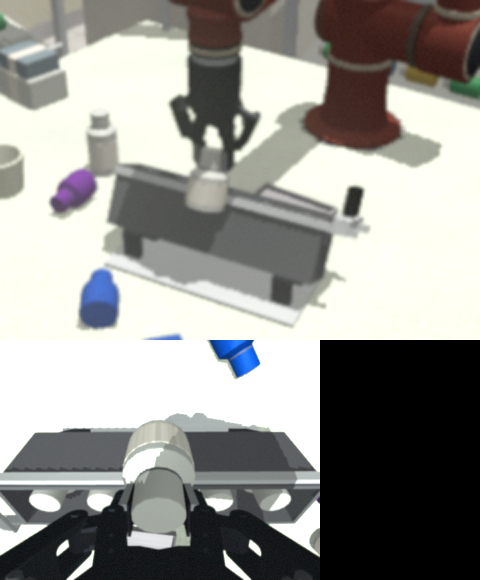

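```bash
python3 - <<'E'
from h import *
from workcell import manip
c=manip.capture("wrist");s=manip.sense();p=s["position"];G=p+[0,0,.022]
xh=np.array([np.cos(.156),np.sin(.156),0]);z=np.array([0,0,1.])
g=c["image"][:,253].astype(int).sum(1);print([(i,int(g[i])) for i in range(100,215,3)])
for t in range(16,38,3):
    a=np.radians(t);d=xh*np.sin(a)-z*np.cos(a);e=xh*np.cos(a)+z*np.sin(a)
    far=G+.078*d+.029*e; sh=G+.026*d+.029*e
    ctop=G-.010*d-.018*e
    print(t,[np.round(proj(c,X)[1],1) for X in(far,sh,ctop)])
E
```

```text
[(100, 690), (103, 689), (106, 658), (109, 587), (112, 662), (115, 672), (118, 669), (121, 667), (124, 667), (127, 553), (130, 371), (133, 392), (136, 394), (139, 395), (142, 398), (145, 392), (148, 402), (151, 396), (154, 401), (157, 394), (160, 415), (163, 456), (166, 378), (169, 373), (172, 436), (175, 655), (178, 672), (181, 666), (184, 635), (187, 416), (190, 380), (193, 384), (196, 382), (199, 379), (202, 316), (205, 164), (208, 274), (211, 282), (214, 279)]
16 [np.float64(137.5), np.float64(178.3), np.float64(313.9)]
19 [np.float64(132.0), np.float64(177.3), np.float64(312.8)]
22 [np.float64(126.4), np.float64(176.5), np.float64(311.6)]
25 [np.float64(121.0), np.float64(175.9), np.float64(310.3)]
28 [np.float64(115.6), np.float64(175.6), np.float64(308.9)]
31 [np.float64(110.3), np.float64(175.5), np.float64(307.4)]
34 [np.float64(105.2), np.float64(175.7), np.float64(305.9)]
37 [np.float64(100.1), np.float64(176.1), np.float64(304.2)]
```

```bash
python3 -m inch '[{"dx":-4,"dy":0,"dz":1,"turn":0},{"dx":-8,"dy":0,"dz":2,"turn":0},{"dx":-13,"dy":0,"dz":3,"turn":0},{"dx":-13,"dy":0,"dz":3,"turn":0},{"dx":12,"dy":0,"dz":-5,"turn":0},{"dx":12,"dy":0,"dz":-50,"turn":0},{"dx":12,"dy":0,"dz":-50,"turn":0}]'; python3 - <<'E'
from h import *
from workcell import manip
c=manip.capture("wrist");s=manip.sense();p=s["position"];G=p+[0,0,.022]
cv2.imwrite("pics/p2.png",c["image"][:,:,::-1])
xh=np.array([np.cos(.156),np.sin(.156),0]);z=np.array([0,0,1.])
g=c["image"][:,253].astype(int).sum(1);print([(i,int(g[i])) for i in range(80,215,3)])
for t in range(16,38,3):
    a=np.radians(t);d=xh*np.sin(a)-z*np.cos(a);e=xh*np.cos(a)+z*np.sin(a)
    far=G+.078*d+.029*e; sh=G+.026*d+.029*e
    print(t,[np.round(proj(c,X)[1],1) for X in(far,sh)])
# targets: G at box z=83 + clearance h along axis
o=np.array([.598,.045,.043]);zb=-xh*.4695+z*.8829
for h in(.10,.05,0):
    go(s,o+zb*(.083+h)-[0,0,.022],.156)
E
```

```text
time_s: 8.15
position: [0.5996, 0.046, 0.2436]
tool_rot: [0.001, 0.997, 0.078, 0.005]
force: [0.7, -0.3, -0.7]
finger_gap: 0.409
grasp_force: 61.1
[(80, 649), (83, 647), (86, 666), (89, 677), (92, 677), (95, 670), (98, 637), (101, 644), (104, 659), (107, 649), (110, 655), (113, 406), (116, 410), (119, 429), (122, 436), (125, 433), (128, 435), (131, 430), (134, 432), (137, 435), (140, 432), (143, 438), (146, 435), (149, 433), (152, 440), (155, 453), (158, 443), (161, 413), (164, 412), (167, 416), (170, 517), (173, 660), (176, 629), (179, 586), (182, 522), (185, 382), (188, 357), (191, 362), (194, 357), (197, 356), (200, 300), (203, 162), (206, 258), (209, 284), (212, 285)]
16 [np.float64(139.0), np.float64(179.9)]
19 [np.float64(133.5), np.float64(179.0)]
22 [np.float64(128.2), np.float64(178.2)]
25 [np.float64(122.9), np.float64(177.7)]
28 [np.float64(117.6), np.float64(177.5)]
31 [np.float64(112.5), np.float64(177.4)]
34 [np.float64(107.5), np.float64(177.6)]
37 [np.float64(102.6), np.float64(178.1)]
yaw 0.1562 tilt [ 0.006 -0.    -1.   ] pos [0.5982 0.046  0.2407] -> d mm [-86.6   0.9  57.7] turn 0.0
yaw 0.1562 tilt [ 0.006 -0.    -1.   ] pos [0.5982 0.046  0.2407] -> d mm [-63.4   0.8 102. ] turn 0.0
yaw 0.1562 tilt [ 0.006 -0.    -1.   ] pos [0.5982 0.046  0.2407] -> d mm [-40.2   0.8 146.2] turn 0.0
```

View pics/p2.png

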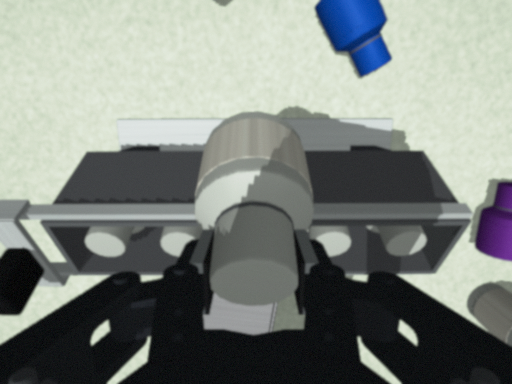

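Tilt is now about 28° by the silhouette. The bottle (u≈254) is centred between the neighbouring caps (u 180 and 331, mean 255.5). Next I insert it along the box axis.

```bash
python3 -m inch '[{"dx":-45,"dy":1,"dz":20,"turn":0},{"dx":-87,"dy":1,"dz":45,"turn":0},{"dx":-87,"dy":1,"dz":58,"turn":0},{"dx":-82,"dy":1,"dz":67,"turn":0},{"dx":-77,"dy":1,"dz":76,"turn":0},{"dx":-73,"dy":1,"dz":84,"turn":0},{"dx":-68,"dy":1,"dz":93,"turn":0},{"dx":-63,"dy":1,"dz":102,"turn":0},{"dx":-63,"dy":1,"dz":102,"turn":0}]'; python3 - <<'E'
from h import *
from workcell import manip
s=manip.sense()
xh=np.array([np.cos(.156),np.sin(.156),0]);z=np.array([0,0,1.])
o=np.array([.598,.045,.043]);zb=-xh*.4695+z*.8829
for h in(.02,.0):
    go(s,o+zb*(.083+h)-[0,0,.022],.156)
E
```

```text
time_s: 9.32
position: [0.5343, 0.0352, 0.1333]
tool_rot: [-0.0, 0.997, 0.078, -0.003]
force: [-2.7, -0.5, -7.8]
finger_gap: 0.403
grasp_force: 60.9
yaw 0.1561 tilt [-0.005 -0.    -1.   ] pos [0.5343 0.0352 0.1333] -> d mm [16.2  0.2 21.3] turn 0.0
yaw 0.1561 tilt [-0.005 -0.    -1.   ] pos [0.5343 0.0352 0.1333] -> d mm [25.7  0.2 38.9] turn 0.0
```

```bash
python3 -m inch '[{"dx":4,"dy":0,"dz":6,"turn":0},{"dx":8,"dy":0,"dz":12,"turn":0},{"dx":12,"dy":0,"dz":20,"turn":0},{"dx":12,"dy":0,"dz":20,"turn":0},{"dx":12,"dy":0,"dz":20,"turn":0}]'; python3 - <<'E'
from h import *
from workcell import manip
s=manip.sense()
xh=np.array([np.cos(.156),np.sin(.156),0]);z=np.array([0,0,1.])
o=np.array([.598,.045,.043]);zb=-xh*.4695+z*.8829
for h in(.02,.0):
    go(s,o+zb*(.083+h)-[0,0,.022],.156)
c=manip.capture("wrist")["image"][:,:,::-1];cv2.imwrite("pics/p3.png",cv2.convertScaleAbs(c,alpha=1.4))
E
```

```text
time_s: 9.95
position: [0.5449, 0.0369, 0.1133]
tool_rot: [-0.0, 0.997, 0.078, -0.003]
force: [-6.4, -1.5, -6.6]
finger_gap: 0.405
grasp_force: 60.9
yaw 0.1561 tilt [-0.007 -0.    -1.   ] pos [0.5449 0.0369 0.1133] -> d mm [5.4 0.3 1.3] turn 0.0
yaw 0.1561 tilt [-0.007 -0.    -1.   ] pos [0.5449 0.0369 0.1133] -> d mm [14.9  0.3 18.9] turn 0.0
```

View pics/p3.png

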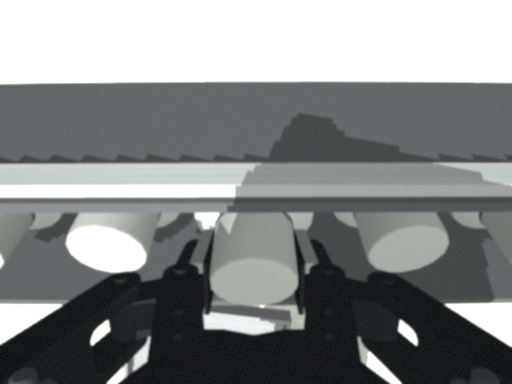

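```bash
python3 -m inch '[{"dx":0,"dy":0,"dz":4,"turn":0},{"dx":2,"dy":0,"dz":8,"turn":0},{"dx":4,"dy":0,"dz":12,"turn":0},{"dx":6,"dy":0,"dz":15,"turn":0},{"dx":6,"dy":0,"dz":15,"turn":0},{"dx":6,"dy":0,"dz":15,"turn":0}]'
```

```text
time_s: 10.75
position: [0.5519, 0.0379, 0.0995]
tool_rot: [0.0, 0.997, 0.078, -0.002]
force: [-6.1, -1.1, -3.2]
finger_gap: 0.404
grasp_force: 60.8
```

```bash
python3 -m inch '[{"dx":0,"dy":0,"dz":3,"turn":0},{"dx":1,"dy":0,"dz":6,"turn":0},{"dx":1,"dy":0,"dz":6,"turn":0}]';python3 -m inch '[{"dx":0,"dy":0,"dz":3,"turn":0},{"dx":0,"dy":0,"dz":3,"turn":0},{"dx":0,"dy":0,"dz":3,"turn":0}]'
```

```text
time_s: 11.12
position: [0.5536, 0.0379, 0.096]
tool_rot: [0.0, 0.997, 0.078, -0.001]
force: [-11.9, -2.3, 8.7]
finger_gap: 0.405
grasp_force: 62.2
time_s: 11.5
position: [0.5536, 0.0379, 0.0959]
tool_rot: [0.0, 0.997, 0.078, -0.002]
force: [-20.9, -1.3, 22.8]
finger_gap: 0.403
grasp_force: 63.6
```

```bash
python3 -m inch '[{"dx":-2,"dy":0,"dz":-3,"turn":0},{"dx":-2,"dy":0,"dz":-3,"turn":0}]';python3 -m inch '[{"dx":0,"dy":0,"dz":0,"turn":0},{"dx":0,"dy":0,"dz":0,"turn":0},{"dx":0,"dy":0,"dz":0,"turn":0},{"dx":0,"dy":0,"dz":0,"turn":0}]' -0.15; python3 -m inch '[{"dx":0,"dy":0,"dz":-20,"turn":0},{"dx":0,"dy":0,"dz":-50,"turn":0},{"dx":-30,"dy":0,"dz":-110,"turn":0},{"dx":-70,"dy":0,"dz":-170,"turn":0},{"dx":-70,"dy":0,"dz":-170,"turn":0}]' ; python3 - <<'E'
from h import *
from workcell import manip
import pickle
c=manip.capture("wrist");t=manip.capture("top");s=manip.sense();pickle.dump((c,s,t),open("w4.pkl","wb"))
o=np.vstack([cv2.resize(c["image"],(448,336)),cv2.resize(t["image"][160:240,140:320],(448,200),interpolation=2)])
cv2.imwrite("pics/p4.png",cv2.convertScaleAbs(o[:,:,::-1],alpha=1.4))
go(s,(.5,.26,.25),.156)
E
```

```text
time_s: 11.75
position: [0.5534, 0.0378, 0.0959]
tool_rot: [0.0, 0.997, 0.078, 0.002]
force: [-1.5, 0.6, 2.7]
finger_gap: 0.4
grasp_force: 61.6
time_s: 12.25
position: [0.5519, 0.0378, 0.0943]
tool_rot: [-0.0, 0.997, 0.078, 0.0]
force: [-0.2, 0.6, 0.2]
finger_gap: 0.575
grasp_force: 0.0
time_s: 12.88
position: [0.4835, 0.0266, 0.2712]
tool_rot: [0.001, 0.997, 0.078, 0.005]
force: [0.0, 0.2, -0.3]
finger_gap: 0.576
grasp_force: 0.0
yaw 0.1556 tilt [ 0.006 -0.001 -1.   ] pos [0.4832 0.0268 0.2676] -> d mm [  52.6 -227.8   17.6] turn -0.0
```

View pics/p4.png

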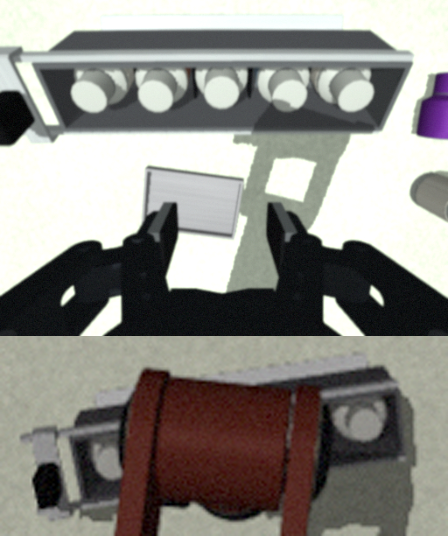

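All five caps are in line and evenly spaced (u 91, 158, 220, 283, 348; v 91 to 95), so the bottle is seated like its neighbours. Next: shut the fingers, go to the +y side of the gauge grip and descend.

```bash
python3 -m inch '[{"dx":15,"dy":-60,"dz":0,"turn":0},{"dx":30,"dy":-120,"dz":0,"turn":0},{"dx":45,"dy":-180,"dz":0,"turn":0},{"dx":53,"dy":-240,"dz":0,"turn":0},{"dx":53,"dy":-251,"dz":20,"turn":0},{"dx":53,"dy":-251,"dz":70,"turn":0},{"dx":53,"dy":-251,"dz":118,"turn":0},{"dx":53,"dy":-251,"dz":118,"turn":0},{"dx":53,"dy":-251,"dz":118,"turn":0}]' 1; python3 - <<'E'
from h import *
from workcell import manip
c=manip.capture("wrist");cv2.imwrite("pics/p5.png",cv2.convertScaleAbs(c["image"][:,:,::-1],alpha=1.4))
go(manip.sense(),(.497,.282,.150),.156)
E
```

```text
time_s: 14.1
position: [0.4966, 0.2827, 0.1469]
tool_rot: [0.0, 0.997, 0.077, 0.0]
force: [0.8, 0.8, 0.7]
finger_gap: -0.001
grasp_force: 0.0
yaw 0.1551 tilt [ 0.003  0.001 -1.   ] pos [0.4973 0.2831 0.1484] -> d mm [-0.5  1.1 -1.7] turn -0.001
```

View pics/p5.png

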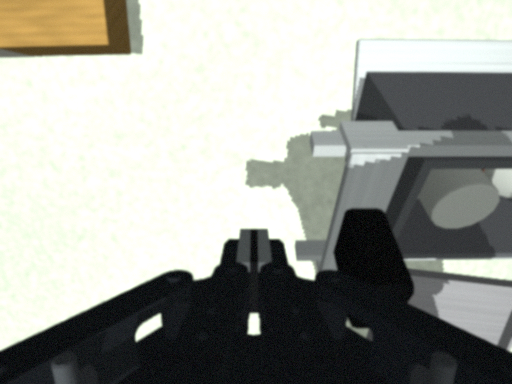

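```bash
python3 -m inch '[{"dx":0,"dy":15,"dz":0,"turn":0},{"dx":0,"dy":30,"dz":0,"turn":0},{"dx":0,"dy":50,"dz":0,"turn":0},{"dx":0,"dy":80,"dz":0,"turn":0},{"dx":0,"dy":110,"dz":0,"turn":0},{"dx":0,"dy":140,"dz":0,"turn":0},{"dx":0,"dy":170,"dz":0,"turn":0},{"dx":0,"dy":200,"dz":0,"turn":0}]'; python3 -m inch '[{"dx":0,"dy":30,"dz":0,"turn":0},{"dx":0,"dy":60,"dz":0,"turn":0},{"dx":0,"dy":90,"dz":0,"turn":0},{"dx":0,"dy":120,"dz":0,"turn":0},{"dx":0,"dy":140,"dz":0,"turn":0},{"dx":0,"dy":150,"dz":0,"turn":0},{"dx":0,"dy":150,"dz":0,"turn":0}]'
```

```text
time_s: 15.15
position: [0.5284, 0.0838, 0.148]
tool_rot: [-0.0, 0.997, 0.077, 0.002]
force: [2.5, 2.3, 3.4]
finger_gap: 0.001
grasp_force: 1.8
time_s: 16.02
position: [0.5508, -0.0639, 0.1473]
tool_rot: [0.001, 0.997, 0.077, 0.001]
force: [0.7, -0.7, 4.7]
finger_gap: -0.005
grasp_force: 1.8
```

```bash
python3 -m inch '[{"dx":0,"dy":8,"dz":0,"turn":0},{"dx":0,"dy":16,"dz":0,"turn":0},{"dx":0,"dy":22,"dz":0,"turn":0},{"dx":0,"dy":22,"dz":0,"turn":0}]'; python3 -m inch '[{"dx":0,"dy":5,"dz":0,"turn":0},{"dx":0,"dy":10,"dz":0,"turn":0},{"dx":0,"dy":10,"dz":0,"turn":0}]'
```

```text
time_s: 16.52
position: [0.554, -0.0848, 0.1471]
tool_rot: [0.0, 0.997, 0.078, 0.0]
force: [-0.1, 0.3, 6.3]
finger_gap: 0.001
grasp_force: 2.4
time_s: 16.9
position: [0.5555, -0.0945, 0.147]
tool_rot: [0.0, 0.997, 0.078, 0.0]
force: [1.4, 0.6, 6.3]
finger_gap: -0.003
grasp_force: 2.5
```

```bash
python3 -m inch '[{"dx":0,"dy":5,"dz":-2,"turn":0},{"dx":0,"dy":10,"dz":-2,"turn":0},{"dx":0,"dy":10,"dz":-2,"turn":0}]'; python3 -m inch '[{"dx":0,"dy":4,"dz":0,"turn":0},{"dx":0,"dy":8,"dz":0,"turn":0},{"dx":0,"dy":8,"dz":0,"turn":0}]'
```

```text
time_s: 17.27
position: [0.5564, -0.1045, 0.1478]
tool_rot: [-0.0, 0.997, 0.078, -0.001]
force: [0.8, 0.9, 2.4]
finger_gap: 0.0
grasp_force: 0.9
time_s: 17.65
position: [0.5575, -0.1101, 0.1482]
tool_rot: [-0.003, 0.997, 0.078, -0.001]
force: [-1.5, 9.2, 6.2]
finger_gap: -0.002
grasp_force: 4.5
```

```bash
python3 - <<'E'
from h import *
from workcell import manip
c=manip.capture("wrist")["image"];t=manip.capture("scene")["image"]
o=np.vstack([cv2.resize(c,(400,300)),cv2.resize(t[140:260,180:340],(400,300),interpolation=2)])
cv2.imwrite("pics/p6.png",cv2.convertScaleAbs(o[:,:,::-1],alpha=1.4))
E
```

```text
(no output)
```

View pics/p6.png

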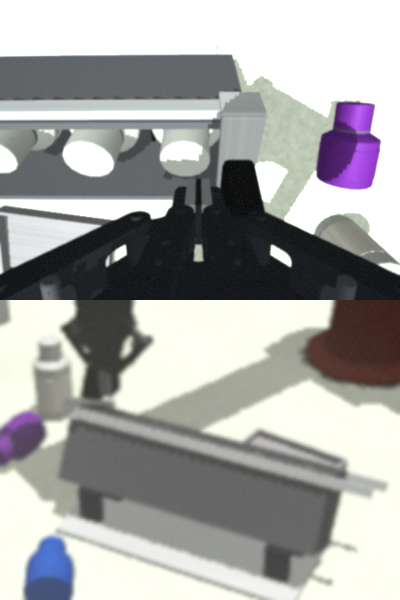

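Force rose to 9 N as the position stalled, with the grip at box y ≈ -0.171. That matches the stop (0.199 − 0.37). One more small push to confirm, then back off and lift.

```bash
python3 -m inch '[{"dx":0,"dy":3,"dz":0,"turn":0},{"dx":0,"dy":3,"dz":0,"turn":0}]'; python3 -m inch '[{"dx":0,"dy":-10,"dz":0,"turn":0},{"dx":0,"dy":-20,"dz":0,"turn":0},{"dx":0,"dy":-20,"dz":-40,"turn":0},{"dx":0,"dy":-20,"dz":-90,"turn":0},{"dx":-30,"dy":-20,"dz":-140,"turn":0},{"dx":-60,"dy":-20,"dz":-140,"turn":0},{"dx":-60,"dy":-20,"dz":-140,"turn":0}]'; python3 - <<'E'
from h import *
from workcell import manip
c=manip.capture("wrist");o=np.array([.598,.045,.043])
xh=np.array([np.cos(.156),np.sin(.156),0]);yh=np.array([-xh[1],xh[0],0]);zb=-xh*.4695+np.array([0,0,.8829])
# predicted grip centre and 5 cap tops vs. picture
pr=proj(c,o+zb*.1295-yh*.171);g=c["image"].max(2)
m=((g<28)*255).astype(np.uint8);m[215:]=0
n,_,st,ce=cv2.connectedComponentsWithStats(m)
print("grip pred",np.round(pr),"dark blobs",[(np.round(ce[i]),int(st[i,4])) for i in range(1,n) if st[i,4]>150])
for y in(.136,.068,0,-.068,-.136):
    xb=xh*.8829+np.array([0,0,.4695]);u,v=proj(c,o+zb*.093-.004*xb+yh*y)
    q=c["image"][int(v)-18:int(v)+22,max(0,int(u)-25):int(u)+26].max(2)
    mm=(q>150);k=np.argwhere(mm);print("cap",y,round(u),round(v),"bright px",len(k),"mean off",k.mean(0)-[18,min(25,int(u))] if len(k) else None)
E
```

```text
time_s: 18.0
position: [0.5575, -0.1104, 0.1482]
tool_rot: [-0.005, 0.997, 0.078, -0.001]
force: [-4.1, 17.5, 8.0]
finger_gap: -0.003
grasp_force: 8.5
time_s: 18.88
position: [0.4952, -0.105, 0.2888]
tool_rot: [0.001, 0.997, 0.077, 0.001]
force: [0.4, -0.4, -0.8]
finger_gap: -0.001
grasp_force: 0.0
grip pred [299. 110.] dark blobs [(array([300., 118.]), 1358)]
cap 0.136 -26 97 bright px 0 mean off None
cap 0.068 43 96 bright px 928 mean off [ 2.60021552 -1.04310345]
cap 0 113 95 bright px 964 mean off [-1.82987552 -2.27489627]
cap -0.068 185 95 bright px 1045 mean off [ 0.98947368 -0.38660287]
cap -0.136 257 95 bright px 1153 mean off [-0.25325239 -0.43625325]
```

The gauge stalled firmly at its stop (17 N with no movement), the grip is where predicted, and the caps are in their places. Handing in.

```bash
python3 -c "
from workcell import manip
print(manip.sign_off())"
```

```text
the job is handed in; nothing more can be done
None
```

The short bottle stands cap up on the floor of the middle place and is released, the gauge bar is at its -y stop, and the job was handed in at about 19 s; I viewed 12 pictures, two over the limit of 10.

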